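Put the bore plugs back in their own nests

ROBOT

A 7-joint arm with a two-finger parallel gripper is mounted at the origin on the work surface. World frame = base frame: x ahead of the robot, y to its left, z up, the work surface at z = 0. Lengths are in m, angles in rad, forces in N, time in s.
With the tool pointing down it reaches from about 0.4 to 0.9 m from the base axis. Payload 5.5 kg.
Tool frame: the origin (TCP) lies midway between the tips of the shut fingers; the grasp point (between the pads) lies 19 mm behind it (manip.grip_depth is the distance from the TCP to the grasp point, in m); z points along the fingers, x is the direction in which the jaws open and shut, and the axes are right-handed (so a half turn about z gives the same grasp; the last joint's range is limited). The gripper opens to 92 mm and grips with 3 to 60 N. Pads are 19 mm wide; open, the fingers measure 130 mm over their backs; the gripper's body (75 mm by 190 mm) begins 47 mm behind the grasp point.
Start: joints at [-0.878, 0.501, -0.427, 1.55, 0.221, 1.138, -0.21], TCP at [0.271, 0.591, 0.227] pointing down, gripper open.
Joint ranges: [-2.88, 2.88], [-0.31, 2.03], [-1.54, 1.56], [0.2, 2.42], [-1.41, 4.55], [0.19, 2.02], [-2.57, 2.57]. Speed limits (rad/s): [2.57, 2.57, 3.14, 3.14, 3.14, 3.14, 3.14].

INTERFACE

Orientations are given as a unit quaternion [x, y, z, w].
In Python, from bench import manip, effector, viewer gives the robot as it stands. Calls block until the motion is done:
- manip.move_pose(position, orientation): joint-space move of the TCP to a pose.
- manip.servo_line(position, ori=None, vel=0.15): straight line of the TCP; ori=None keeps the orientation; vel is the mean speed in m/s.
- manip.movej(angles): joint-space move.
- effector.open_jaws() and effector.close(f_grip=None): open the fingers fully, or close them until they stop; f_grip is the grip in N (None keeps the last).
- manip.sleep(seconds).
- manip.solve_ik(position, orientation): joint angles nearest the present ones, or None.
- viewer.get_image(name): name is "side" or "top"; returns the picture (400x640x3 uint8, red, green, blue); there is no depth.
- viewer.get_calibration(name): a dict with "vfov" (degrees; the focal length in pixels is half the picture's height over the tangent of half this angle, whatever the lens; pixels are square), "cx", "cy" (the principal point, pixels), "eye" and "attitude" of the camera in the world. Camera axes: x right, y down, z forward; pixel columns grow to the right and rows downward; lengths in m; the calibration is good to about 2 mm. A picture is of the moment at which its call begins. get_calibration takes no time and is no camera call.
A pose or a line that the arm cannot do raises manip.PlanningError and nothing moves.
- manip.hand_in(): hands the job in, once; it reports no verdict.
Readings, each from a call of its own:
- manip.current_clock(): time.
- manip.current_q(): joint angles.
- manip.current_joint_velocities(): joint speeds.
- manip.current_tau(): joint torques, N m.
- manip.current_tool_pos(): TCP position.
- manip.current_tcp_rot(): TCP orientation.
- manip.current_force(): force on the tool from outside, world axes, zero at the start.
- manip.current_wrist_torque(): the same for the moment, N m.
- manip.current_finger_gap(): finger opening in m.
Only numpy, scipy, OpenCV 4.12 (cv2) and the standard library are available. Lean on these libraries where they do the work, as an engineer would, in place of code of your own. Each camera call takes 0.05 s, during which the arm holds its last target. There are 200 camera calls.

TASK

The three bore plugs for the rollers have been put away in each other's nests. Put each plug back in the nest made for its size, upright with its disc flat on the pocket floor, parking one on the free rubber mat meanwhile: their ground faces must not touch the bare bench. Set the plugs down rather than dropping them, let none fall over, and leave the copper sleeve, the calculator and the wrench where they are.

Things in the scene. Friction and masses are not known exactly. Their poses are not given: they have to be found in the camera images.
- plug_small: the small bore plug (end plug for a copper roller), bare metal: an aluminium disc 48 mm in diameter and 14 mm thick, and on it stands a plain steel hub 38 mm in diameter and 50 mm tall (total height 64 mm), the part to grip, from above, above the disc. Round about its upright axis, so its yaw is free. Origin: centre of the underside, z up. 0.2 to 0.4 kg. It starts lying loose, somewhat off centre, in the medium nest, which is too wide for it.
- plug_medium: the medium bore plug (end plug for a copper roller), bare metal: an aluminium disc 72 mm in diameter and 14 mm thick, and on it stands a plain steel hub 38 mm in diameter and 50 mm tall (total height 64 mm), the part to grip, from above, above the disc. Round about its upright axis, so its yaw is free. Origin: centre of the underside, z up. 0.25 to 0.5 kg. It starts lying loose, somewhat off centre, in the large nest, which is too wide for it.
- plug_large: the large bore plug (end plug for a copper roller), bare metal: an aluminium disc 96 mm in diameter and 14 mm thick, and on it stands a plain steel hub 38 mm in diameter and 50 mm tall (total height 64 mm), the part to grip, from above, above the disc. Round about its upright axis, so its yaw is free. Origin: centre of the underside, z up. 0.3 to 0.65 kg. It starts standing on the rim of the small nest, which is too narrow for it.
- nest_small: the small plug's storage nest: a round turned wooden dish fixed to the bench, 112 mm outside diameter, 18 mm high, with a round flat-bottomed pocket 64 mm in diameter, 10 mm deep (black-lined pocket floor 8 mm above the bench); the small plug's 48 mm disc drops into it with 8 mm to spare all round. Origin: centre of the underside, z up.
- nest_medium: the medium plug's storage nest: a round turned wooden dish fixed to the bench, 124 mm outside diameter, 18 mm high, with a round flat-bottomed pocket 88 mm in diameter, 10 mm deep (black-lined pocket floor 8 mm above the bench); the medium plug's 72 mm disc drops into it with 8 mm to spare all round. Origin: centre of the underside, z up.
- nest_large: the large plug's storage nest: a round turned wooden dish fixed to the bench, 136 mm outside diameter, 18 mm high, with a round flat-bottomed pocket 112 mm in diameter, 10 mm deep (black-lined pocket floor 8 mm above the bench); the large plug's 96 mm disc drops into it with 8 mm to spare all round. Origin: centre of the underside, z up.
- mat: the free parking place: an empty square black rubber mat, 110 x 110 mm, 6 mm thick, fixed flat to the bench. Origin: centre of the underside, z up.
- sleeve: bystander: a copper sleeve standing upright, 58 mm outside diameter, 44 mm bore, 75 mm tall, loose. Origin: centre of the underside.
- calculator: bystander: a grey pocket calculator lying flat, 75 x 125 x 16 mm, loose. Origin: centre of the underside.
- wrench: bystander: a steel wrench lying flat, about 180 mm long, loose. Origin: on its underside near the middle, x along it.
Not all that is in view belongs to the job. Leave any blue look-alike of the nest_small alone.

How it is judged:
On the way:
1. one of the plugs stands released on the rubber mat (((horizontal distance between plug_small and mat below 0.05 m and z of plug_small in the frame of mat below 0.01 m and angle between plug_small's own z axis and vertical below 0.06 rad and linear speed of plug_small below 0.02 m/s and contact force between the fingers and plug_small below 0.1 N) or (horizontal distance between plug_medium and mat below 0.05 m and z of plug_medium in the frame of mat below 0.01 m and angle between plug_medium's own z axis and vertical below 0.06 rad and linear speed of plug_medium below 0.02 m/s and contact force between the fingers and plug_medium below 0.1 N) or (horizontal distance between plug_large and mat below 0.05 m and z of plug_large in the frame of mat below 0.01 m and angle between plug_large's own z axis and vertical below 0.06 rad and linear speed of plug_large below 0.02 m/s and contact force between the fingers and plug_large below 0.1 N))), for 0.2 s.
At the end, for the whole second after the job is handed in: The small, medium and large plug each stand at rest in the nest of their own size: disc flat on the pocket floor (underside within 3 mm of it), axis within 11 mm of the nest's centre, upright within 3 degrees (horizontal distance between plug_small and nest_small below 0.011 m and z of plug_small in the frame of nest_small below 0.011 m and angle between each of plug_small, plug_medium, plug_large's own z axis and vertical below 0.05 rad and linear speed of each of plug_small, plug_medium, plug_large below 0.02 m/s and angular speed of each of plug_small, plug_medium, plug_large below 0.2 rad/s and horizontal distance between plug_medium and nest_medium below 0.011 m and z of plug_medium in the frame of nest_medium below 0.011 m and horizontal distance between plug_large and nest_large below 0.011 m and z of plug_large in the frame of nest_large below 0.011 m); the robot touches nothing.
It fails at once if a plug's underside is set on the bare bench (height (world z) of any of plug_small, plug_medium, plug_large below 0.003 m).
It fails at once if a plug tips over (more than 30 degrees) (angle between any of plug_small, plug_medium, plug_large's own z axis and vertical above 0.52 rad).
It fails at once if a plug is dropped (free of the fingers at more than 0.6 m/s, a fall of about 18 mm) ((linear speed of plug_small above 0.6 m/s and contact force between the fingers and plug_small below 0.05 N) or (linear speed of plug_medium above 0.6 m/s and contact force between the fingers and plug_medium below 0.05 N) or (linear speed of plug_large above 0.6 m/s and contact force between the fingers and plug_large below 0.05 N)).
It fails at once if the sleeve, the calculator or the wrench is moved by more than 20 mm (distance of any of sleeve, calculator, wrench from where it was at the start of the episode above 0.02 m).
It also fails if it takes over 115 s, if anything falls off the work surface, if the arm or the gripper's body presses on something with over 40 N, if the wrist force passes 120 N, or if a joint passes its speed limit or range.

## Working session

There is one attempt and no reset: what is moved stays moved. The work goes in short steps, each a Python script; the robot and the scene stay as the last script left them, time stands still between calls to the robot, and variables do not carry over. Pictures are saved under pics/ and viewed, on a budget of 14 in all, crops included, one or two more only if the job needs it, and the job is handed in when it is done.

```bash
mkdir -p pics; ls
python3 - <<'E'
from bench import manip, effector, viewer
import cv2
for n in("top","side"):
    cv2.imwrite(f"pics/{n}0.png",viewer.get_image(n)[:,:,::-1]); print(n,viewer.get_calibration(n))
print(manip.current_clock(),manip.current_tcp_rot(),manip.current_finger_gap())
E
```

```text
pics
top {'vfov': 51.397979533455285, 'cx': 320.5582696476569, 'cy': 206.94989393320313, 'eye': array([0.37896762, 0.02262784, 1.27611433]), 'attitude': array([ 0.70899391, -0.70015719,  0.05828402, -0.06091406])}
side {'vfov': 44.32242697257868, 'cx': 326.10836719215473, 'cy': 197.85705450650613, 'eye': array([ 0.1897428 , -0.6645635 ,  0.99856705]), 'attitude': array([ 0.90839432, -0.2328923 ,  0.07852626, -0.33825223])}
0.1 [ 8.41635867e-01  5.40044751e-01 -7.47978785e-04  4.18107724e-04] 0.09202420932348826
```

View pics/top0.png

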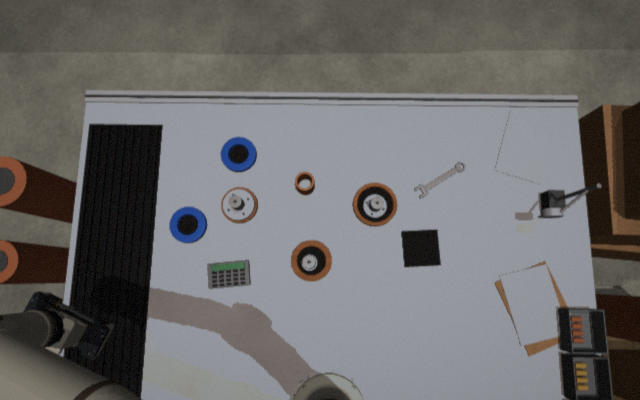

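View pics/side0.png

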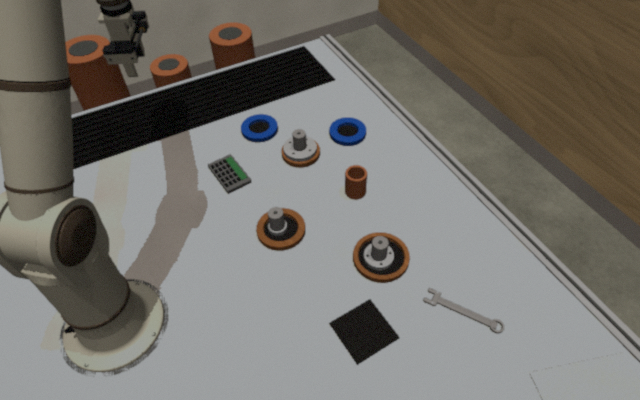

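The three wooden nests in the top view are at (239,205) with the large plug on its rim, (311,260) with the small plug and (375,204) with the medium plug. The mat is at (421,248). The blue look-alikes at (238,154) and (188,224) are not wooden, so I leave them alone. Next I measure in both views and check against an enlarged crop.

```bash
cat > h.py <<'E'
from bench import manip, effector, viewer
import numpy as np, cv2
from scipy.spatial.transform import Rotation as R
def ray(n,u,v,z):
    c=viewer.get_calibration(n); f=200/np.tan(np.radians(c["vfov"]/2))
    d=R.from_quat(c["attitude"]).apply([(u-c["cx"])/f,(v-c["cy"])/f,1]); e=c["eye"]
    return (e+d*(z-e[2])/d[2])[:2]
def proj(n,p):
    c=viewer.get_calibration(n); f=200/np.tan(np.radians(c["vfov"]/2))
    q=R.from_quat(c["attitude"]).inv().apply(np.array(p)-c["eye"]); return q[:2]/q[2]*f+[c["cx"],c["cy"]]
def circ(n,cnt,z):
    """contour -> plane z -> circle centre and diameter"""
    p=np.array([ray(n,u,v,z) for u,v in cv2.convexHull(cnt)[:,0]],np.float32)
    (x,y),(a,b),_=cv2.fitEllipse(p); return np.round([x,y,a,b],4)
def blobs(m,lo,hi):
    cs,_=cv2.findContours(m.astype(np.uint8),cv2.RETR_EXTERNAL,cv2.CHAIN_APPROX_NONE)
    return [c for c in cs if lo<cv2.contourArea(c)<hi]
E
python3 - <<'E'
from h import *
for n in("top","side"):
    im=cv2.imread(f"pics/{n}0.png"); h=cv2.cvtColor(im,cv2.COLOR_BGR2HSV)
    m=(h[...,0]<20)&(h[...,1]>110)&(h[...,2]>50)
    m=cv2.morphologyEx(m.astype(np.uint8),cv2.MORPH_CLOSE,np.ones((3,3)))
    for c in blobs(m,150,3000):
        M=cv2.boundingRect(c); print(n,"orange",M,circ(n,c,.012))
    for c in blobs(h[...,2]<45,800,3000):
        print(n,"dark",cv2.boundingRect(c),[np.round(ray(n,*p,.006),3).tolist() for p in cv2.boxPoints(cv2.minAreaRect(c))])
a=cv2.resize(cv2.imread("pics/top0.png")[130:300,200:450],None,fx=3.2,fy=3.2,interpolation=cv2.INTER_CUBIC)
cv2.imwrite("pics/c1.png",a[:, :800])
a=cv2.resize(cv2.imread("pics/side0.png")[110:290,240:420],None,fx=3.3,fy=3.3,interpolation=cv2.INTER_CUBIC)
cv2.imwrite("pics/c2.png",a)
E
```

```text
top orange (575, 362, 13, 28) [ 0.1078 -0.7279  0.0353  0.0974]
top orange (526, 337, 34, 18) [ 0.1919 -0.6153  0.0274  0.1231]
top orange (609, 336, 31, 13) [ 0.2103 -0.7664  0.0364  0.3007]
top orange (571, 317, 13, 26) [ 0.2396 -0.7281  0.0322  0.1341]
top orange (591, 243, 49, 10) [ 0.4819 -0.8722  0.0288  0.1682]
top orange (292, 241, 39, 40) [0.4309 0.0558 0.1188 0.1201]
top orange (0, 240, 19, 44) [0.415  0.9989 0.1159 0.1311]
top orange (353, 183, 44, 43) [ 0.6061 -0.1379  0.1312  0.1335]
top orange (296, 173, 18, 21) [0.6711 0.0792 0.0568 0.0676]
top orange (0, 157, 27, 51) [0.6624 1.0286 0.1584 0.164 ]
top orange (602, 105, 38, 131) [ 0.7419 -0.9112  0.122   0.5195]
top dark (609, 349, 31, 51) [[0.184, -0.82], [0.186, -0.908], [0.048, -0.892], [0.047, -0.806]]
top dark (558, 308, 54, 92) [[0.298, -0.678], [0.311, -0.818], [0.047, -0.812], [0.035, -0.677]]
top dark (597, 294, 43, 48) [[0.342, -0.801], [0.343, -0.926], [0.208, -0.91], [0.206, -0.787]]
top dark (5, 242, 63, 42) [[0.351, 0.977], [0.476, 0.98], [0.458, 0.799], [0.334, 0.799]]
top dark (402, 230, 38, 36) [[0.52, 
[... 261 characters left out ...]
 102, 18, 117) [[0.952, -0.941], [0.952, -0.996], [0.573, -0.952], [0.572, -0.9]]
side orange (353, 233, 56, 49) [ 0.6069 -0.1384  0.1325  0.14  ]
side orange (257, 209, 48, 41) [0.4319 0.0546 0.1203 0.1286]
side orange (346, 166, 21, 33) [0.6784 0.1008 0.0659 0.123 ]
side orange (282, 145, 37, 22) [0.5997 0.2793 0.1074 0.1207]
side orange (150, 54, 41, 33) [0.3857 0.8618 0.1445 0.1932]
side orange (65, 35, 65, 75) [0.1617 0.9982 0.1953 0.511 ]
side orange (209, 23, 46, 46) [0.6262 0.9059 0.1858 0.3104]
side dark (331, 301, 67, 63) [[0.418, -0.23], [0.53, -0.216], [0.529, -0.329], [0.423, -0.338]]
side dark (55, 205, 42, 62) [[-0.099, 0.241], [-0.029, 0.424], [0.049, 0.339], [-0.027, 0.168]]
```

View pics/c1.png

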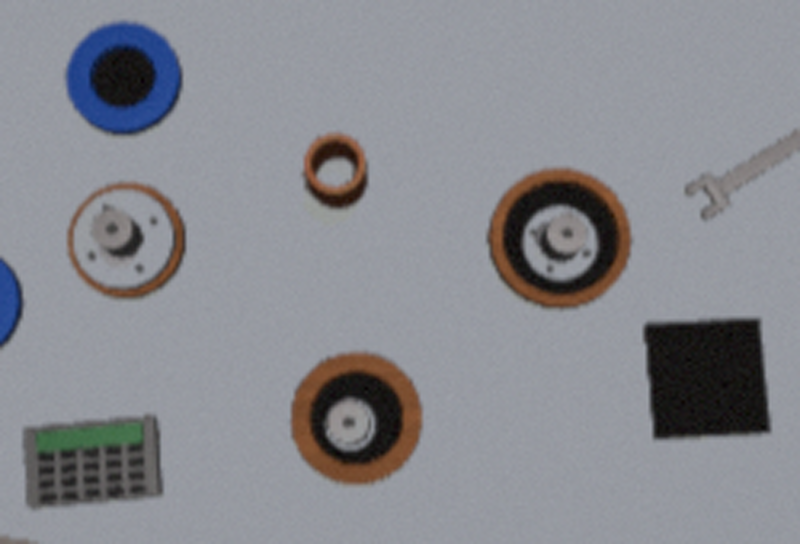

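View pics/c2.png

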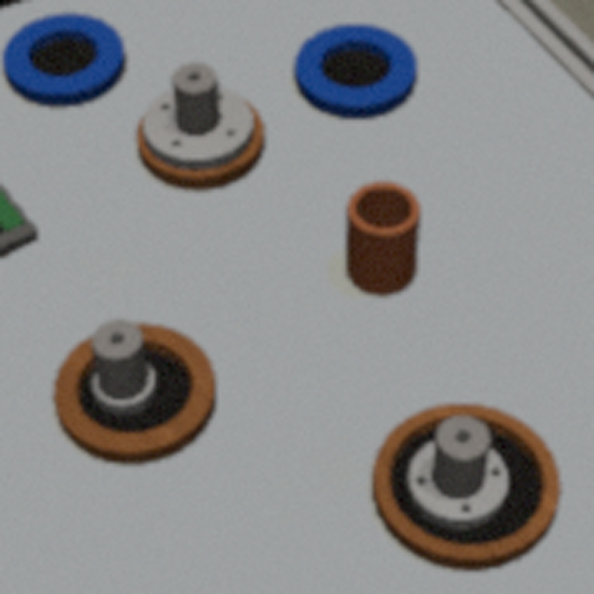

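The enlarged crops confirm it. Only the three wooden nests fit, since both blue ones are decoys. The hub-top bores in the top crop are at (113,229) large, (349,422) small and (567,233) medium. In the side crop they are at (195,76), (119,338) and (462,435).

Run:
```python
from h import *
for k,z,t,s in(("large",.082,(113,229),(195,76)),("small",.072,(349,422),(119,338)),("medium",.072,(567,233),(462,435))):
    print(k,ray("top",200+t[0]/3.2,130+t[1]/3.2,z),ray("side",240+s[0]/3.3,110+s[1]/3.3,z))
for n,(x0,x1,y0,y1) in(("top",(215,262,182,228)),("side",(276,326,135,172))):
    im=cv2.imread(f"pics/{n}0.png")[y0:y1,x0:x1]; h=cv2.cvtColor(im,cv2.COLOR_BGR2HSV)
    m=(h[...,0]<22)&(h[...,1]>70)&(h[...,2]>40)
    p=np.argwhere(m)[:,::-1].astype(np.int32)+[x0,y0]
    hull=cv2.convexHull(p.astype(np.int32).reshape(-1,1,2)); print(n,"nest_small",len(p),circ(n,hull,.012))
    # disc top (z=.032): bright pixels
    m=(im.min(2)>165); c=max(blobs(m,50,9999),key=cv2.contourArea,default=None)
    if c is not None: print(" disc",circ(n,c+np.array([x0,y0]),.032))
# yaw options reachable
def q(yaw): return (R.from_euler('z',yaw)*R.from_quat([1,0,0,0])).as_quat()
for nm,p in(("L",(.606,-.138)),("M",(.431,.055)),("S",(.58,.26)),("mat",(.472,-.278))):
    for z in(.03,.2):
        print(nm,z,[y for y in range(-90,91,30) if manip.solve_ik([*p,z],q(np.radians(y))) is not None])
```

```text
large [0.59530885 0.27773675] [0.59983046 0.27872063]
small [0.42354931 0.05944041] [0.42791429 0.05942333]
medium [ 0.59851197 -0.13805261] [ 0.60120028 -0.13680068]
top nest_small 199 [0.5986 0.281  0.1096 0.1118]
side nest_small 258 [0.5997 0.2794 0.109  0.124 ]
L 0.03 [-90, -60, -30, 0, 30, 60, 90]
L 0.2 [-90, -60, -30, 0, 30, 60, 90]
M 0.03 [-90, -60, -30, 0, 30, 60, 90]
M 0.2 [-90, -60, -30, 0, 30, 60, 90]
S 0.03 [-90, -60, -30, 0, 30, 60, 90]
S 0.2 [-90, -60, -30, 0, 30, 60, 90]
mat 0.03 [-90, -60, -30, 0, 30, 60, 90]
mat 0.2 [-90, -60, -30, 0, 30, 60, 90]
```

Both views agree within about 4 mm. Medium goes to the mat first, with the jaws along x, since that is the less certain direction.

```bash
cat >> h.py <<'E'
NEST={"small":(.599,.280),"medium":(.4315,.0552),"large":(.6065,-.138)}; MAT=(.4725,-.278)
OFF=.024; ZT=.18
def q(yaw): return (R.from_euler('z',yaw)*R.from_quat([1,0,0,0])).as_quat()
def st(s): print(s,round(manip.current_clock(),1),"tcp",np.round(manip.current_tool_pos(),4),"gap",round(manip.current_finger_gap(),4),"F",np.round(manip.current_force(),1))
def grasp(xy,z0,yaw=0):
    manip.move_pose([*xy,ZT],q(yaw)); manip.servo_line([*xy,z0+OFF]); st("down")
    effector.close(30); st("grip"); manip.servo_line([*manip.current_tool_pos()[:2],ZT],vel=.12); manip.sleep(.3); st("lifted")
def place(xy,z0):
    manip.servo_line([*xy,ZT],vel=.2); manip.sleep(.2); manip.servo_line([*xy,z0+OFF+.02]); st("near")
    manip.servo_line([*xy,z0+OFF+.001],vel=.03); manip.sleep(.2); st("set")
    effector.open_jaws(); manip.sleep(.3); st("open"); manip.servo_line([*xy,ZT]); st("up")
def snap(tag):
    for n in("top","side"): cv2.imwrite(f"pics/{n}{tag}.png",viewer.get_image(n)[:,:,::-1])
E
python3 - <<'E'
from h import *
grasp((.600,-.1375),.008)
snap("1")
E
```

```text
down 4.0 tcp [ 0.6009 -0.1377  0.033 ] gap 0.0919 F [1.  0.5 1. ]
grip 4.9 tcp [ 0.5999 -0.1375  0.0319] gap 0.0375 F [ 0.1 -0.1 -0.5]
lifted 6.6 tcp [ 0.5997 -0.1375  0.1796] gap 0.0371 F [-0.2 -0.3 -2.1]
```

Run:
```python
from h import *
place(MAT,.006)
snap("2")
a=cv2.resize(cv2.imread("pics/side2.png")[110:380,240:520],None,fx=2.1,fy=2.1,interpolation=cv2.INTER_CUBIC)
cv2.imwrite("pics/c3.png",a)
```

```text
near 9.0 tcp [ 0.4733 -0.2785  0.0508] gap 0.0381 F [ 0.7 -0.8 -2.8]
set 10.0 tcp [ 0.4726 -0.2781  0.0312] gap 0.0374 F [-0.1 -0.6 -2.3]
open 11.3 tcp [ 0.4725 -0.278   0.031 ] gap 0.0916 F [-0.3  1.2 -0.5]
up 12.5 tcp [ 0.4718 -0.2776  0.1791] gap 0.0918 F [-0.4 -0.3  0.2]
```

View pics/c3.png

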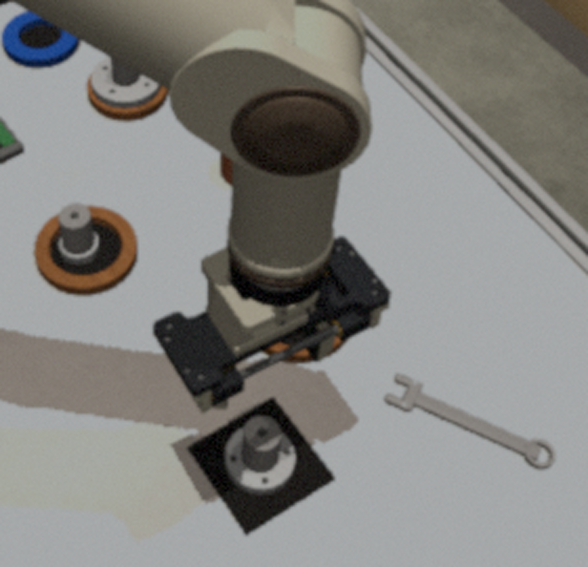

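The medium plug stands upright near the middle of the mat. Next I grasp the large one.

Run:
```python
from h import *
grasp((.5975,.2782),.018)
snap("3")
for n in("top","side"):
    u,v=proj(n,[.6065,-.138,.018]).astype(int); im=cv2.imread(f"pics/{n}3.png"); h=cv2.cvtColor(im,cv2.COLOR_BGR2HSV)
    o=(h[...,0]<22)&(h[...,1]>90)&(h[...,2]>45)
    r=36; sub=lambda m:[c+np.array([u-r,v-r]) for c in blobs(m[v-r:v+r,u-r:u+r],300,4000)]
    for c in sub(o): print(n,"outer",circ(n,c,.012))
    for c in sub(h[...,2]<50): print(n,"pocket",cv2.boundingRect(c),circ(n,c,.013))
cv2.imwrite("pics/c4.png",cv2.resize(cv2.imread("pics/side3.png")[60:300,200:480],None,fx=2.4,fy=2.4))
```

```text
down 15.7 tcp [0.5984 0.2786 0.0431] gap 0.0917 F [-0.4  0.3  0.6]
grip 16.6 tcp [0.5975 0.2782 0.0419] gap 0.0378 F [-0.3 -0.5 -0.2]
lifted 18.2 tcp [0.5972 0.2781 0.1795] gap 0.0376 F [ 0.4 -1.  -3.3]
top outer [ 0.6062 -0.138   0.1326  0.1344]
top pocket (358, 187, 35, 35) [ 0.6064 -0.1386  0.1074  0.1079]
side outer [ 0.6071 -0.1382  0.1335  0.1409]
side pocket (359, 239, 45, 35) [ 0.6075 -0.138   0.1014  0.1073]
```

View pics/c4.png

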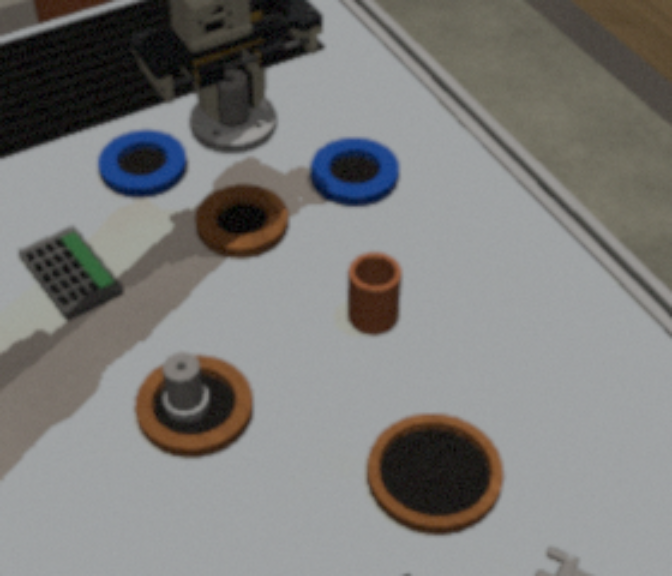

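The large plug hangs level from the gripper and the large nest is empty, with both views agreeing on its centre. I place it now.

```bash
python3 - <<'E'
from h import *
place((.6067,-.1383),.008)
im=cv2.imread("pics/side3.png"); h=cv2.cvtColor(im,cv2.COLOR_BGR2HSV)
o=(h[...,0]<22)&(h[...,1]>90)&(h[...,2]>30); u,v=proj("side",[.599,.28,.018]).astype(int)
for c in blobs(o[v-22:v+22,u-26:u+26],200,3000): print("nest_small outer",circ("side",c+np.array([u-26,v-22]),.012))
grasp((.4257,.0594),.008)
snap("4")
u,v=proj("top",[.599,.28,.018]).astype(int)
for n in("top","side"):
    u,v=proj(n,[.599,.28,.018]).astype(int); h=cv2.cvtColor(cv2.imread(f"pics/{n}4.png"),cv2.COLOR_BGR2HSV); r=26
    for z,nm,m in((.012,"outer",(h[...,0]<22)&(h[...,1]>90)&(h[...,2]>40)),(.013,"pocket",h[...,2]<50)):
        for c in blobs(m[v-r:v+r,u-r:u+r],120,3000): print(n,nm,circ(n,c+np.array([u-r,v-r]),z))
E
python3 -c "
import cv2,numpy as np
a=cv2.imread('pics/side4.png')[90:350,230:510];b=cv2.imread('pics/top4.png')[130:300,200:450]
cv2.imwrite('pics/c5.png',np.vstack([cv2.resize(a,(320,297)),cv2.resize(b,(437,297))[:, :320]]) if 0 else np.hstack([cv2.resize(a,(390,362)),cv2.resize(b,(410,279+83))]))"
```

```text
near 21.7 tcp [ 0.6077 -0.1385  0.053 ] gap 0.037 F [-0.8 -0.2 -3.2]
set 22.7 tcp [ 0.6069 -0.1384  0.0332] gap 0.0376 F [-0.2  0.3 -3.3]
open 24.0 tcp [ 0.6067 -0.1383  0.033 ] gap 0.0917 F [ 0.4  0.5 -0.5]
up 25.1 tcp [ 0.6059 -0.1381  0.1789] gap 0.0915 F [-0.1  0.5 -0.1]
nest_small outer [0.5993 0.2791 0.1097 0.1228]
down 27.3 tcp [0.4264 0.0593 0.0325] gap 0.0919 F [-1.  -0.1 -0.3]
grip 28.2 tcp [0.4255 0.0594 0.032 ] gap 0.0374 F [-0.8 -0.3  0.6]
lifted 29.9 tcp [0.4253 0.0594 0.1796] gap 0.0375 F [-0.8 -0.3 -3.8]
top outer [0.5984 0.2806 0.1083 0.11  ]
top pocket [0.5992 0.2808 0.0581 0.0599]
side outer [0.6098 0.2619 0.0682 0.1154]
side pocket [0.5895 0.3115 0.1079 0.1745]
```

View pics/c5.png

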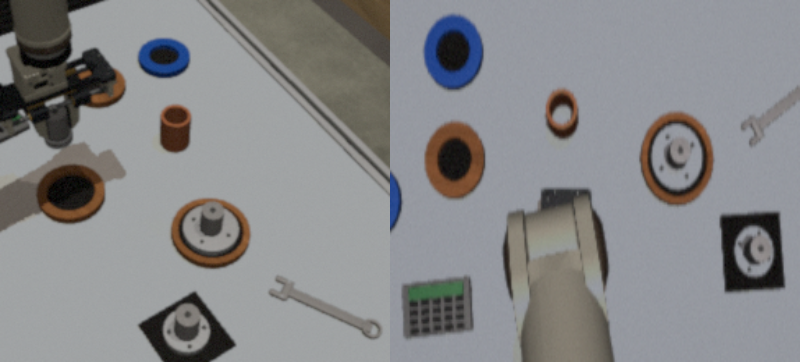

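The large plug is seated in its nest, with an even gap all round. The small plug is held, so I place it and then fetch the medium plug from the mat.

Run:
```python
from h import *
place((.599,.280),.008)
snap("5")
n="side"
for n in("top","side"):
    u,v=proj(n,[.4315,.0552,.018]).astype(int); h=cv2.cvtColor(cv2.imread(f"pics/{n}5.png"),cv2.COLOR_BGR2HSV); r=32
    for z,nm,m in((.012,"outer",(h[...,0]<22)&(h[...,1]>90)&(h[...,2]>40)),(.013,"pocket",h[...,2]<50)):
        for c in blobs(m[v-r:v+r,u-r:u+r],200,3000): print(n,nm,circ(n,c+np.array([u-r,v-r]),z))
grasp(MAT,.006,np.pi/2)
snap("6")
a=cv2.imread('pics/side6.png')[90:350,230:510]
cv2.imwrite('pics/c6.png',cv2.resize(a,None,fx=2.2,fy=2.2))
```

```text
near 32.7 tcp [0.6    0.2805 0.0531] gap 0.0377 F [ 0.4  0.1 -3.4]
set 33.7 tcp [0.5991 0.2801 0.0331] gap 0.0376 F [-0.2 -0.2 -3.7]
open 35.0 tcp [0.599 0.28  0.033] gap 0.0918 F [-0.5 -0.6  0.4]
up 36.1 tcp [0.5983 0.2796 0.1788] gap 0.0921 F [-0.1 -0.7 -1.2]
top outer [0.4311 0.0558 0.12   0.121 ]
top pocket [0.4308 0.0554 0.083  0.0839]
side outer [0.432  0.0551 0.1211 0.1299]
side pocket [0.4323 0.0561 0.0762 0.0832]
down 39.5 tcp [ 0.4732 -0.2783  0.0308] gap 0.0915 F [ 0.8 -0.7 -0. ]
grip 40.4 tcp [ 0.4725 -0.278   0.03  ] gap 0.0376 F [-0.2  1.1 -0.1]
lifted 42.1 tcp [ 0.4723 -0.2778  0.1796] gap 0.038 F [-0.3  0.1 -1.8]
```

View pics/c6.png

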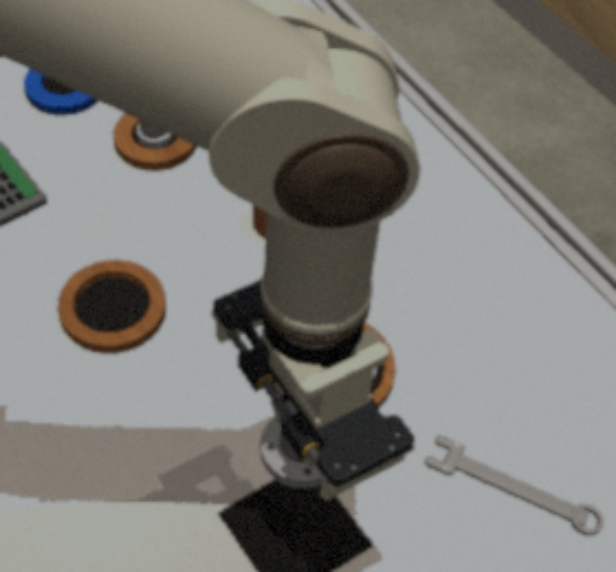

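The medium plug is lifted cleanly off the mat. I place it in its nest, then return the arm to its start pose for a clear final look.

Run:
```python
from h import *
place((.4316,.0555),.008)
manip.servo_line([.4316,.0555,.25]); manip.movej([-0.878,0.501,-0.427,1.55,0.221,1.138,-0.21]); st("home")
snap("7")
for k,z,w in (("small",.008,.048),("medium",.008,.072),("large",.008,.096)):
    for n in("top","side"):
        u,v=proj(n,[*NEST[k],z+.014]).astype(int); r=32; h=cv2.cvtColor(cv2.imread(f"pics/{n}7.png"),cv2.COLOR_BGR2HSV)[v-r:v+r,u-r:u+r]
        c=[c for c in blobs((h[...,1]<60)&(h[...,2]>110),60,2500) if cv2.pointPolygonTest(cv2.convexHull(c),(r,r),False)>0]
        for c in c: 
            e=circ(n,c+np.array([u-r,v-r]),z+.014)
            if max(e[2:])<.13: print(k,n,"disc",e)
def up(f,a,b,c,d,s): return cv2.resize(cv2.imread(f)[a:b,c:d],None,fx=s,fy=s,interpolation=cv2.INTER_CUBIC)
cv2.imwrite("pics/c7.png",up("pics/top7.png",130,300,200,450,3.2)); cv2.imwrite("pics/c8.png",up("pics/side7.png",110,350,230,520,2.4))
```

```text
near 45.3 tcp [0.4323 0.0557 0.0526] gap 0.0377 F [-0.6  0.3 -2.6]
set 46.2 tcp [0.4317 0.0555 0.0331] gap 0.0375 F [ 0.5 -0.9 -2.8]
open 47.5 tcp [0.4316 0.0555 0.033 ] gap 0.0922 F [-0.1 -0.5 -0.4]
up 48.7 tcp [0.4309 0.0554 0.1793] gap 0.0917 F [ 0.7 -0.6 -0.3]
home 51.3 tcp [0.2726 0.5903 0.2267] gap 0.0921 F [-0.1 -0.5  1.2]
```

View pics/c7.png

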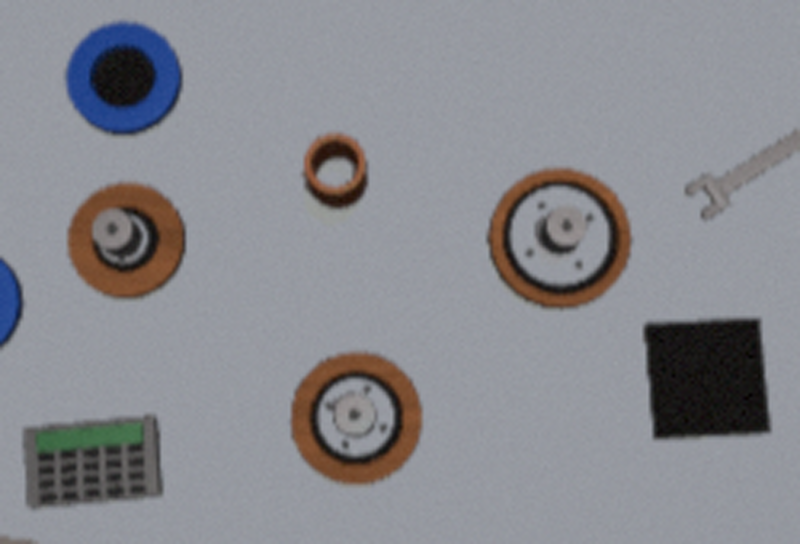

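View pics/c8.png

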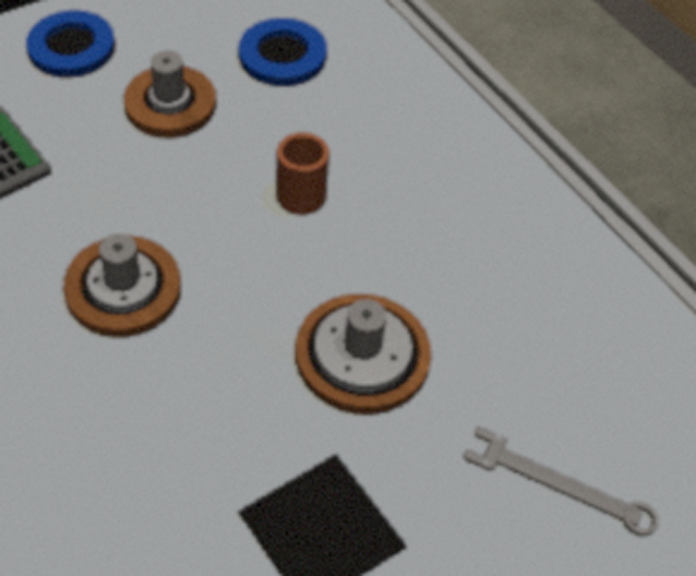

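All three discs sit inside their own pockets with the black ring showing, and the sleeve, calculator, wrench and blue decoys haven't moved. My automatic disc fit printed nothing, so I triangulate the hub tops from both crops as a height check (expected z 0.072) before handing in.

Run:
```python
from h import *
ok=True
for k,t,s in(("small",(113,229),(167,61)),("medium",(354,414),(119,246)),("large",(566,227),(367,314))):
    zs=np.arange(.04,.12,.001); g=[(np.linalg.norm(ray("top",200+t[0]/3.2,130+t[1]/3.2,z)-ray("side",230+s[0]/2.4,110+s[1]/2.4,z)),z) for z in zs]
    m,z=min(g); e=(ray("top",200+t[0]/3.2,130+t[1]/3.2,.072)+ray("side",230+s[0]/2.4,110+s[1]/2.4,.072))/2-NEST[k]
    print(k,"z",round(z,3),"gap",round(m,4),"offset",np.round(e,4)); ok&=abs(z-.072)<.009 and np.hypot(*e)<.009
print(ok)
if ok: manip.hand_in(); print("handed in")
```

```text
small z 0.073 gap 0.0039 offset [ 0.0001 -0.0003]
medium z 0.074 gap 0.0044 offset [ 0.0015 -0.0001]
large z 0.073 gap 0.0044 offset [-0.0002  0.0005]
True
the job is handed in; nothing more can be done
handed in
```

All three plugs are back in their own nests, and I handed the job in at about 51 s of the 115 s allowed. I parked the medium plug on the mat, moved large and then small into their nests, and finally moved medium from the mat into its nest. The hand-in gives no verdict.

- **Last checks:** the hub tops measured 73–74 mm high, where 72 mm is expected for a disc flat on the pocket floor. Their offsets from the nest centres were 1.5 mm or less. The final pictures show every disc inside its pocket. The sleeve, calculator and wrench look unmoved in them, though I didn't measure their positions.
- **What failed or disagreed:** the automatic disc-outline fit in the final check found nothing, so I used the hub-top measurement instead. The top and side views disagreed by about 4 mm on the hub tops, so I averaged the two.

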